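# Release the tan circuit board from its clamp fixture

## Robot

A 6-joint arm with a two-finger parallel gripper is mounted at the origin on the work surface. World frame = base frame: x ahead of the robot, y to its left, z up, the work surface at z = 0. Lengths are in m, angles in rad, forces in N, time in s.
With the tool pointing down it reaches from about 0.3 to 0.775 m from the base axis. Payload 14.6 kg.
Tool frame: the origin (TCP) lies midway between the tips of the shut fingers; the grasp point (between the pads) lies 19 mm behind it; z points along the fingers, y is the line along which they close (so a half turn about z gives the same grasp; the last joint's range is limited). The gripper opens to 94 mm and grips with 3 to 60 N. Pads are 16 mm wide; open, the fingers measure 119 mm over their backs; the gripper's body (75 mm by 177 mm) begins 78 mm behind the grasp point.
Start: joints at [-1.221, 0.3, 1.521, -0, 1.321, -0.067], TCP at [0.223, -0.503, 0.205] pointing down, gripper open.
Joint ranges: [-3.03, 3.03], [-0.79, 2.21], [0.23, 2.52], [-1.04, 4.18], [0, 3.07], [-2.55, 2.55]. Speed limits (rad/s): [2.22, 2.22, 2.57, 3.14, 3.14, 3.14].

## Interface

Orientations are given as [roll, pitch, yaw] about the fixed x, y, z axes, in that order (R = Rz(yaw) Ry(pitch) Rx(roll)).
In Python, from station import telemetry, optics, ctrl gives the robot as it stands.
- The arm moves only by the tool carry_out, never from a script. Its argument "plan" is a list that holds one entry, the list of rows, each a list of 7 numbers: the shift along the tool's x, y, z in mm, then the turn, a rotation vector about the tool's x, y, z in rad, then the finger opening in mm, from 0 to 94. A call has 1 to 20 rows; each row shifts and turns the commanded pose from where the row before left it, along the tool's axes as they then stand; what a row does not reach is not made up. A row lasts 1/12 s, in which the tool goes at most 41.7 mm and 7.16 degrees, less where a joint would pass 70% of its speed; a pose out of reach is approached as far as the arm can. A call with a gripper value outside its range is refused whole. The fingers move at their own pace and stop on an object; "squeeze" is the grip in N (left out, the last holds). Time passes only in rows, so rows that do not move let the fingers close. It gives the time, the measured TCP pose, the force, the opening and the grip force at its end, in the units of the state.
- telemetry.get_obs(): the state, without advancing time (a new reading comes with each control period).
- optics.camera(name): name is "scene" or "top" or "wrist"; returns a dict with "pixels" (400x640x3 uint8, red, green, blue), "intrinsics" (3x3 intrinsics, pixels), "origin" and "rotation" of the camera in the world. Camera axes: x right, y down, z forward; pixel columns grow to the right and rows downward; lengths in m; the calibration is good to about 2 mm. A picture is of the moment at which its call begins. There is no depth.
- ctrl.hand_in(): hands the job in; it is judged then, once.
The state is a dict: "time_s": time; "qpos": joint angles; "joint_vel": joint speeds; "tau": joint torques, N m; "ee_pos": TCP position; "eef_rot": TCP orientation; "force": force on the tool from outside, world axes, zero at the start; "moment": the same for the moment, N m; "grip_width": finger opening in m; "grip_force": force on a finger pad.
Only numpy, scipy, OpenCV 4.12 (cv2) and the standard library are available. Lean on these libraries where they do the work, as an engineer would, in place of code of your own. Each camera call takes 0.05 s, during which the arm holds its last target. There are 200 camera calls.

## Task

One of the two clamp fixtures on the soldering table holds the tan circuit board with the blue relay. Swing that fixture's clamp bar up by its red grip until it stands upright, and only then slide the tan board along the bed towards the orange lip until the whole board is out from under the place where the bar comes down, lying flat and straight on the bed and let go, with the bar left upright. Do not lift the board off the bed, and leave the other fixture's green board where it is.

Things in the scene. Friction and masses are not known exactly. Their poses are not given: they have to be found in the camera images.
- tan_fixture: Fixed aluminium fixture holding the tan board; its twin holds the green one. Origin: underside centre, on the table; z up, +x from orange front lip to rear stop. Bed 250 (x) x 98 mm, top at z 24; 4 mm side rails 80 mm apart inside; 6 mm lip, inner face at x -112. Steel clamp bar lies across it along y, covering x 42 to 58; hinge axis parallel to x at y +62, z 34 mm.
- tan_bar (a joint): Clamp bar angle, rad: 0 down, 1.57 upright, stop 1.7; grows as the red grip swings up. Stiff hinge (about 2 N at the grip), stays where left. Red grip at the bar's free end, beside the bed: 14 (x) x 36 (y) x 24 mm high, centre at x 50, y -88, z 40 mm in the fixture's frame when down, 150 mm from the hinge. While down, the bar blocks the board's parts.
- tan_relay (a point): Centre of the blue relay on the tan board: 28 (x) x 14 (y) x 20 mm high, fixed on the board; grip it across y. Axes: +x to the board's rear, z up. Board 110 x 70 x 3 mm, 70 g, flat on the bed; its top is 10 mm below this point, front edge 20 mm ahead (-x), rear edge 90 mm behind. At the start about x 10, y 0, z 37 mm in the fixture's frame, in front of the bar.
- green_relay (a point): Centre of the white relay on the dark green board in the other fixture (same sizes). It is to stay where it is.
There are look-alikes about, which are no part of the job. Leave any purple look-alike of the part that bears tan_relay alone.

How it is judged:
On the way:
1. the tan fixture's bar is swung up to upright (over 1.2 rad) while the tan board is still in its place (within 15 mm) (value of joint tan_bar above 1.2 rad and distance of tan_relay from where it was at the start of the episode below 0.015 m), for 0.2 s.
At the end, for the whole second after the job is handed in: Bar upright (over 1.2 rad). Whole tan board in front of the bar's place, up to the lip: relay centre at x = -100 to -48 mm in the fixture's frame, within 15 mm of the midline, z under 41 mm; tilt under 0.1 rad, straight within 10 degrees (value of joint tan_bar above 1.2 rad and x of tan_relay in the frame of tan_fixture between -0.1 and -0.048 m and y of tan_relay in the frame of tan_fixture between -0.015 and 0.015 m and z of tan_relay in the frame of tan_fixture below 0.041 m and angle between tan_relay's own z axis and vertical below 0.1 rad and angle between the x axis of tan_relay and the x axis of tan_fixture, either way round below 0.175 rad); the robot touches nothing.
It fails at once if the tan board is lifted off the bed (relay centre more than 25 mm above its start height) (height (world z) of tan_relay above 0.062 m).
It fails at once if the tan board is dragged from its place (over 20 mm) while the bar is not up (under 0.9 rad) (distance of tan_relay from where it was at the start of the episode above 0.02 m and value of joint tan_bar below 0.9 rad).
It fails at once if the green board is moved more than 15 mm (distance of green_relay from where it was at the start of the episode above 0.015 m).
It also fails if it takes over 51 s, if anything falls off the work surface, if the arm or the gripper's body presses on something with over 40 N, if the wrist force passes 120 N, or if a joint passes its speed limit or range.

## Working session

There is one attempt and no reset: what is moved stays moved. The work goes in short steps, Python scripts to look and compute and a tool call to move; the robot and the scene stay as the last step left them, time stands still between calls to the robot, and variables do not carry over. Pictures are saved under pics/ and viewed, at most 10 in all, crops included, and the job is handed in when it is done.

Besides the shell and the picture viewer there is one more tool, called after "Call:" as name(argument=value, ...) on one line, values as JSON. carry_out: Moves the arm, as the interface text tells. Its arguments: {"type":"object","properties":{"plan":{"type":"array","items":{"type":"array","items":{"type":"array","items":{"type":"number"}}}},"squeeze":{"type":"number"}},"required":["plan"]}

```bash
ls; mkdir -p pics
python3 - <<'E'
from station import telemetry, optics
import cv2,numpy as np,pickle
o=telemetry.get_obs();print(o['time_s'],o['ee_pos'],o['eef_rot'],o['grip_width'])
d={}
for n in['scene','top','wrist']:
    c=optics.camera(n);d[n]=c;cv2.imwrite(f'pics/{n}0.png',c['pixels'][:,:,::-1]);print(n,c['intrinsics'],c['origin'],c['rotation'])
pickle.dump(d,open('d0.pkl','wb'))
E
```

```text
pics
0.0 [ 0.22256237 -0.50267595  0.20488565] [-3.14047107e+00 -8.94948020e-05  4.16762028e-01] 0.09407710514357627
scene [[422.30891008   0.         320.27379102]
 [  0.         422.30891008 201.31598668]
 [  0.           0.           1.        ]] [1.15252375 0.11053931 0.88197876] [-2.46052787 -0.00345536  1.87964769]
top [[425.20119148   0.         319.56819489]
 [  0.         425.20119148 196.29161579]
 [  0.           0.           1.        ]] [ 0.40309139 -0.08560308  1.1026308 ] [-3.04078948 -0.01524154 -1.54194062]
wrist [[326.39210133   0.         320.12462926]
 [  0.         326.39210133 196.3680982 ]
 [  0.           0.           1.        ]] [ 0.2931673  -0.47211206  0.38457836] [ 2.87836768e+00  2.08001769e-03 -1.15353638e+00]
```

View pics/top0.png

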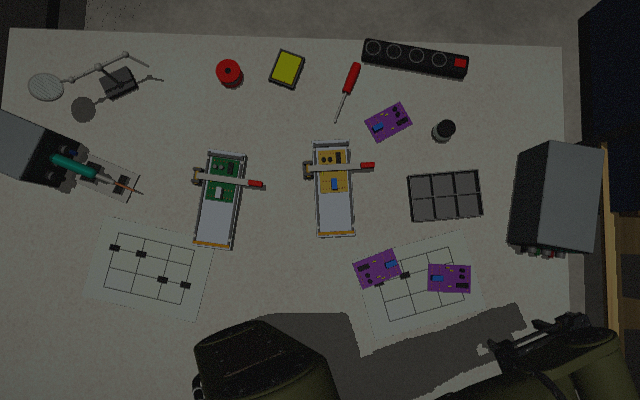

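View pics/scene0.png

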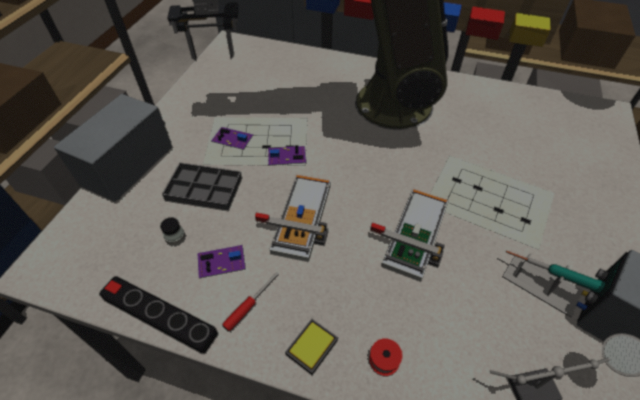

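The top view shows the tan fixture at about (334,188), with the green twin at (220,200).
- **Red grip candidates:** the tan bar's grip (367,166), the green bar's grip (256,184), the screwdriver (351,77) and the spool (229,72). I choose (367,166), on the bar over the tan board.
- **Blue relay candidates:** the tan board's relay (334,184) and the purple boards' relays at (375,128), (391,265) and (436,279). I choose (334,184).

Next I measure these and check the choice in a close crop.

```bash
cat > h.py <<'E'
import numpy as np,cv2
from scipy.spatial.transform import Rotation as R
def rot(c): 
    r=np.array(c['rotation']); return r if r.shape==(3,3) else R.from_euler('xyz',r).as_matrix()
def ray(c,p):
    d=rot(c)@np.linalg.inv(c['intrinsics'])@np.array([p[0],p[1],1.]);return np.array(c['origin']),d/np.linalg.norm(d)
def plane(c,p,z):
    o,d=ray(c,p);return o+d*(z-o[2])/d[2]
def tri(c1,p1,c2,p2):
    A=np.zeros((3,3));b=np.zeros(3)
    for c,p in((c1,p1),(c2,p2)):
        o,d=ray(c,p);M=np.eye(3)-np.outer(d,d);A+=M;b+=M@o
    return np.linalg.solve(A,b)
def proj(c,P):
    q=c['intrinsics']@(rot(c).T@(np.array(P)-c['origin']));return q[:2]/q[2]
def mask(c,name):
    hsv=cv2.cvtColor(c['pixels'],cv2.COLOR_RGB2HSV)
    lo,hi={'red':((0,150,60),(6,255,255)),'blue':((100,140,60),(122,255,255)),'tan':((10,100,70),(28,255,255)),'orange':((8,150,80),(20,255,255))}[name]
    m=cv2.inRange(hsv,lo,hi)
    if name=='red': m|=cv2.inRange(hsv,(174,150,60),(180,255,255))
    return m
def blobs(c,name,box=None,amin=12):
    m=mask(c,name)
    if box is not None:
        k=np.zeros_like(m);k[box[1]:box[3],box[0]:box[2]]=1;m=m*k
    n,l,s,ce=cv2.connectedComponentsWithStats(m)
    return [(ce[i].round(1).tolist(),s[i].tolist()) for i in range(1,n) if s[i,4]>=amin]
E
python3 - <<'E'
from h import *;import pickle
d=pickle.load(open('d0.pkl','rb'));T,S=d['top'],d['scene']
for n in('red','blue','orange'):
    print(n,'top',blobs(T,n,(290,130,400,245)),'scene',blobs(S,n,(245,170,335,262)))
a=cv2.resize(T['pixels'][130:245,290:390],None,fx=4,fy=4);b=cv2.resize(S['pixels'][170:262,245:335],None,fx=4,fy=4)
h=max(a.shape[0],b.shape[0]);f=lambda i:cv2.copyMakeBorder(i,0,h-i.shape[0],0,0,0)
cv2.imwrite('pics/crop0.png',np.clip(np.hstack([f(a),f(b)])[:,:,::-1]*1.5,0,255))
E
```

```text
red top [([367.3, 164.3], [361, 162, 14, 6, 67])] scene [([261.6, 216.0], [256, 213, 13, 7, 57])]
blue top [([333.8, 183.0], [331, 178, 6, 11, 56])] scene [([300.1, 210.0], [298, 206, 5, 9, 38])]
orange top [([339.9, 232.2], [332, 231, 18, 3, 33]), ([321.5, 233.0], [318, 232, 8, 3, 22])] scene [([311.9, 178.6], [297, 176, 31, 6, 43]), ([300.2, 215.4], [287, 207, 27, 16, 239]), ([293.7, 236.7], [279, 228, 29, 17, 244])][ WARN:0@0.623] global loadsave.cpp:1063 imwrite_ Unsupported depth image for selected encoder is fallbacked to CV_8U.
```

View pics/crop0.png

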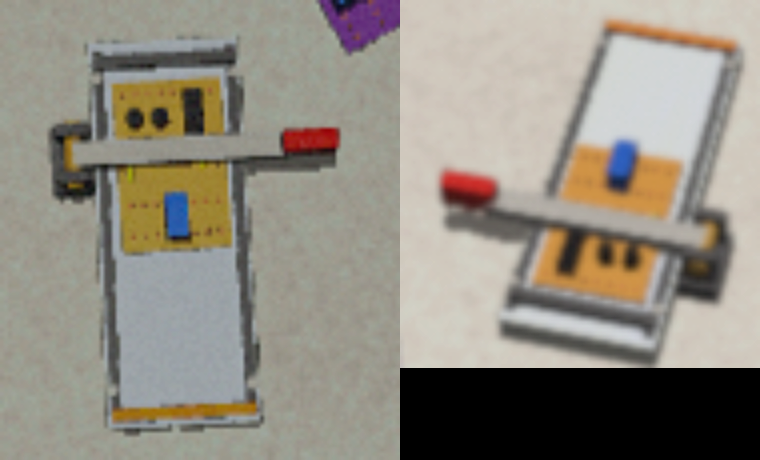

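The crop confirms it. The tan board with the blue relay is at about (177,215) in the left half, under the bar. The red grip is at (311,140) and the orange lip along y≈412. The purple board is well clear.

Run:
```python
from h import *;import pickle
from station import telemetry
d=pickle.load(open('d0.pkl','rb'));T,S=d['top'],d['scene']
g=tri(T,(367.3,164.3),S,(261.6,216.0));r=tri(T,(333.8,183),S,(300.1,210));print('grip',g,'relay',r,'top-only relay@.047',plane(T,(333.8,183.),.045))
for n,box in(('top',(290,215,400,245)),('scene',(290,170,335,186))):
    m=mask(d[n],'orange');k=np.zeros_like(m);k[box[1]:box[3],box[0]:box[2]]=1
    y,x=np.nonzero(m*k);a,b=np.polyfit(x,y,1)
    P=[plane(d[n],(u,a*u+b),.03) for u in(x.min(),x.max()+1)];print(n,'lip',P,'mid',(P[0]+P[1])/2,'yaw',np.arctan2(P[0][1]-P[1][1],P[0][0]-P[1][0])-np.pi/2)
# red grip axis: yaw
for n,box in(('top',(355,155,400,175)),('scene',(250,205,275,225))):
    m=mask(d[n],'red');k=np.zeros_like(m);k[box[1]:box[3],box[0]:box[2]]=1
    p=cv2.fitLine(np.argwhere(m*k)[:,::-1].astype(np.float32),2,0,.01,.01).ravel()
    A=plane(d[n],p[2:]+8*p[:2],.05);B=plane(d[n],p[2:]-8*p[:2],.05);v=A-B;print(n,'grip axis',v,np.arctan(-v[0]/v[1]))
```

```text
grip [ 0.59517865 -0.21672315  0.04576118] relay [ 0.54548997 -0.13345916  0.04198049] top-only relay@.047 [ 0.5450976  -0.13336685  0.045     ]
top lip [array([ 0.41876146, -0.09756346,  0.03      ]), array([ 0.42565878, -0.18804897,  0.03      ])] mid [ 0.42221012 -0.14280621  0.03      ] yaw 0.07607860159657043
scene lip [array([ 0.428585  , -0.18401305,  0.03      ]), array([ 0.42128205, -0.09778043,  0.03      ])] mid [ 0.42493352 -0.14089674  0.03      ] yaw -3.057105295127555
top grip axis [ 5.75007759e-03 -3.99218184e-02  2.22044605e-16] 0.14304965387931368
scene grip axis [-2.73348820e-03  4.05717404e-02 -1.11022302e-16] 0.06727252455265308
```

Call:
carry_out(plan=[[[28.4,-6.6,0,0,0,0,94],[28.4,-6.6,0,0,0,0,94],[28.4,-6.6,0,0,0,0,94],[28.4,-6.6,0,0,0,0,94],[28.4,-6.6,0,0,0,0,94],[28.4,-6.6,0,0,0,0,94],[28.4,-6.6,0,0,0,0,94],[28.4,-6.6,0,0,0,0,94],[28.4,-6.6,0,0,0,0,94],[28.4,-6.6,0,0,0,0,94],[28.4,-6.6,0,0,0,0,94],[28.4,-6.6,0,0,0,0,94],[28.4,-6.6,0,0,0,0,94],[28.4,-6.6,0,0,0,0,94],[28.4,-6.6,0,0,0,0,94],[28.4,-6.6,0,0,0,0,94]]])

```text
time_s: 1.48
ee_pos: [0.5963, -0.2213, 0.2051]
eef_rot: [-3.141, 0.0, 0.417]
force: [-0.3, -0.2, 0.6]
grip_width: 0.0938
grip_force: 0.0
```

Call:
carry_out(plan=[[[0,0,5,0,0,-0.088,94],[0,0,5,0,0,-0.088,94],[0,0,5,0,0,-0.088,94],[0,0,5,0,0,-0.088,94],[0,0,5,0,0,-0.088,94],[0,0,5,0,0,-0.088,94],[0,0,5,0,0,-0.088,94],[0,0,5,0,0,-0.088,94],[0,0,5,0,0,-0.088,94],[0,0,5,0,0,-0.088,94],[0,0,5,0,0,-0.088,94],[0,0,5,0,0,-0.088,60],[0,0,5,0,0,-0.088,50],[0,0,5,0,0,-0.088,50],[0,0,0,0,0,0,50],[0,0,0,0,0,0,50]]])

```text
time_s: 2.82
ee_pos: [0.5953, -0.2223, 0.1352]
eef_rot: [-3.141, -0.0, 1.646]
force: [0.1, -0.2, 0.9]
grip_width: 0.0637
grip_force: 0.0
```

Run:
```python
from h import *
from station import telemetry, optics
o=telemetry.get_obs();print(o['time_s'],o['ee_pos'],o['eef_rot'],o['grip_width'])
c=optics.camera('wrist');print(c['origin'],blobs(c,'red'),blobs(c,'blue'))
for b in blobs(c,'red',amin=100): print(plane(c,b[0],.052))
for b in blobs(c,'blue',amin=100): print(plane(c,b[0],.047))
cv2.imwrite('pics/w1.png',c['pixels'][:,:,::-1])
```

```text
2.8167 [ 0.59525606 -0.22233497  0.13515373] [-3.14089921e+00 -3.67206406e-04  1.64605558e+00] 0.06374095169707038
[ 0.59106168 -0.14682299  0.31479201] [([589.8, 160.9], [548, 133, 82, 54, 1884]), ([322.1, 180.9], [314, 174, 16, 17, 183])] [([266.1, 86.5], [249, 78, 35, 18, 596]), ([431.1, 224.9], [420, 211, 23, 29, 373]), ([59.5, 235.4], [46, 221, 27, 30, 404])]
[ 0.81154456 -0.17090811  0.052     ]
[ 0.59677895 -0.20384534  0.052     ]
[ 0.54756884 -0.13326242  0.047     ]
[ 0.6944167  -0.23673822  0.047     ]
[ 0.37069638 -0.271217    0.047     ]
```

View pics/w1.png

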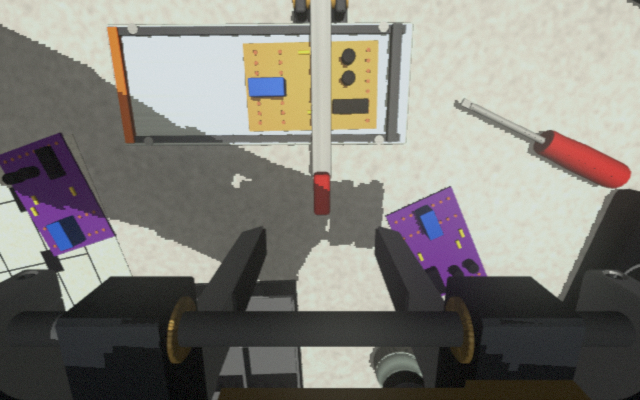

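The wrist picture shows the tan board's relay at (266,86) and the red grip at (322,173–214) between the open fingers, with the bar parallel to the image columns. One check of the grip's ends, from the wrist view and by triangulating with the top view.

Run:
```python
from h import *;import pickle
from station import optics
c=optics.camera('wrist');d=pickle.load(open('d0.pkl','rb'))
for p in((322,174),(322,200),(322,214)): print(plane(c,p,.052),plane(c,p,.03))
print('relay tri',tri(c,(266.1,86.5),d['scene'],(300.1,210)),tri(c,(322,194),d['scene'],(261.6,216)))
m=cv2.inRange(cv2.cvtColor(c['pixels'],cv2.COLOR_RGB2HSV),(0,150,30),(6,255,255));m[:,:300]=0;m[:,345:]=0
y,x=np.nonzero(m);print(x.min(),x.max(),y.min(),y.max())
```

```text
[ 0.59647513 -0.198255    0.052     ] [ 0.59692119 -0.20255357  0.03      ]
[ 0.5981738  -0.22032261  0.052     ] [ 0.59876188 -0.22646614  0.03      ]
[ 0.599119   -0.23260194  0.052     ] [ 0.59978611 -0.23977208  0.03      ]
relay tri [ 0.54717569 -0.13297546  0.04413381] [ 0.59779355 -0.21553391  0.04965162]
314 328 174 208
```

Call:
carry_out(plan=[[[0,1,15,0,0,0,40],[0,1,15,0,0,0,40],[0,0,15,0,0,0,40],[0,0,15,0,0,0,40],[0,0,15,0,0,0,40],[0,0,15,0,0,0,40],[0,0,10,0,0,0,40],[0,0,10,0,0,0,40],[0,0,0,0,0,0,20],[0,0,0,0,0,0,0],[0,0,0,0,0,0,0],[0,0,0,0,0,0,0],[0,0,0,0,0,0,0],[0,0,0,0,0,0,0],[0,0,0,0,0,0,0],[0,0,0,0,0,0,0]]], squeeze=15)

```text
time_s: 4.25
ee_pos: [0.5965, -0.2225, 0.0263]
eef_rot: [-3.14, 0.0, 1.649]
force: [-11.6, 0.8, 6.7]
grip_width: 0.0142
grip_force: 15.0
```

Call:
carry_out(plan=[[[0,-1,0,0,0,0,0],[1.2,0,-13,0,0,0,0],[2.9,0,-13,0,0,0,0],[3.7,0,-12.6,0,0,0,0],[4.7,0,-12.4,0,0,0,0],[5.8,0,-11.8,0,0,0,0],[6.8,0,-11.4,0,0,0,0],[7.7,0,-10.7,0,0,0,0],[8.6,0,-10,0,0,0,0],[9.4,0,-9.3,0,0,0,0],[10.2,0,-8.4,0,0,0,0],[0,0,0,0,0,0,0]]])

```text
time_s: 5.25
ee_pos: [0.5914, -0.1604, 0.1409]
eef_rot: [3.141, 0.002, 1.65]
force: [-7.9, -6.2, 8.0]
grip_width: 0.014
grip_force: 15.0
```

Call:
carry_out(plan=[[[10.8,0,-7.5,0,0,0,0],[11.4,0,-6.6,0,0,0,0],[12,0,-5.6,0,0,0,0],[12.4,0,-4.6,0,0,0,0],[12.7,0,-3.5,0,0,0,0],[13,0,-2.4,0,0,0,0],[13.2,0,-1.2,0,0,0,0],[13.2,0,-0.2,0,0,0,0],[0,0,0,0,0,0,0],[0,0,0,0,0,0,0],[0,0,0,0,0,0,0]]])

```text
time_s: 6.17
ee_pos: [0.5834, -0.0619, 0.1715]
eef_rot: [-3.142, -0.0, 1.65]
force: [-9.3, 0.7, 9.8]
grip_width: 0.0149
grip_force: 15.0
```

Run:
```python
from h import *
from station import optics
c=optics.camera('scene');t=optics.camera('top')
print(blobs(c,'red',(240,120,345,262)),blobs(t,'red',(290,130,400,240)),blobs(t,'blue',(320,165,350,200)))
a=cv2.resize(c['pixels'][80:270,200:400],None,fx=3,fy=3);cv2.imwrite('pics/s2.png',a[:,:,::-1])
```

```text
[] [] [([333.9, 183.5], [332, 178, 5, 11, 47])]
```

View pics/s2.png

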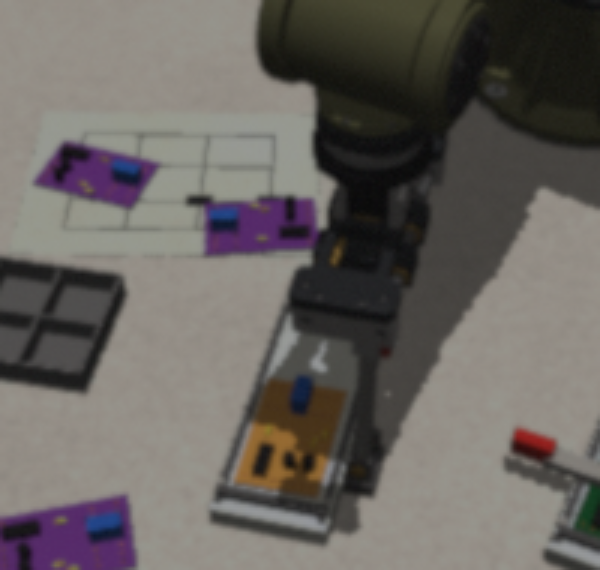

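The scene crop shows the bar standing upright beside the bed, with the grip at about (385,350) in the fingers. The tan board is still in its place, relay at (302,393). Now I release and lift straight off.

Call:
carry_out(plan=[[[0,0,0,0,0,0,45],[0,0,0,0,0,0,45],[0,0,0,0,0,0,45],[0,0,0,0,0,0,45],[0,0,0,0,0,0,45],[0,0,0,0,0,0,45],[0,0,-10,0,0,0,45],[0,0,-15,0,0,0,45],[0,0,-20,0,0,0,45],[0,0,-20,0,0,0,45],[0,0,-20,0,0,0,45],[0,0,-15,0,0,0,45],[0,0,0,0,0,0,45]]])

```text
time_s: 7.35
ee_pos: [0.5848, -0.0633, 0.2737]
eef_rot: [3.136, 0.001, 1.649]
force: [-0.5, -0.0, 0.5]
grip_width: 0.045
grip_force: 0.0
```

Call:
carry_out(plan=[[[-11.1,-18.1,0,0,0,0,45],[-11.1,-18.1,0,0,0,0,45],[-11.1,-18.1,0,0,0,0,45],[-11.1,-18.1,0,0,0,0,45],[-11.1,-18.1,0,0,0,0,45],[-11.1,-18.1,0,0,0,0,45]]])

```text
time_s: 7.85
ee_pos: [0.4798, -0.1384, 0.269]
eef_rot: [-3.141, -0.0, 1.649]
force: [-0.0, 0.7, -1.2]
grip_width: 0.0448
grip_force: 0.0
```

Call:
carry_out(plan=[[[0,0,0,0,0,-0.112,45],[0,0,0,0,0,-0.112,45],[0,0,0,0,0,-0.112,45],[0,0,0,0,0,-0.112,45],[0,0,0,0,0,-0.112,45],[0,0,0,0,0,-0.112,45],[0,0,0,0,0,-0.112,45],[0,0,0,0,0,-0.112,45],[0,0,0,0,0,-0.112,45],[0,0,0,0,0,-0.112,45],[0,0,0,0,0,-0.112,45],[0,0,0,0,0,-0.112,45],[0,0,0,0,0,-0.112,45],[0,0,0,0,0,-0.112,45],[0,0,0,0,-0.0833,0,45],[0,0,0,0,-0.0833,0,45],[0,0,0,0,-0.0833,0,45],[0,0,0,0,0,0,45],[0,0,0,0,0,0,45]]])

```text
time_s: 9.43
ee_pos: [0.4802, -0.1381, 0.2696]
eef_rot: [-3.142, 0.248, -3.067]
force: [-0.6, 0.1, -0.1]
grip_width: 0.045
grip_force: 0.0
```

Run:
```python
from h import *;import pickle
from station import telemetry, optics
o=telemetry.get_obs();print(o['time_s'],o['ee_pos'],o['eef_rot'],o['grip_width'])
c=optics.camera('wrist');d=pickle.load(open('d0.pkl','rb'))
print(blobs(c,'red'));B=blobs(c,'blue',amin=60)
M=R.from_euler('xyz',o['eef_rot']).as_matrix()
for b in B:
    P=plane(c,b[0],.045);print(b,P,'tool-frame offset mm',(M.T@(P-o['ee_pos'])*1000).round(1))
cv2.imwrite('pics/w3.png',c['pixels'][:,:,::-1])
```

```text
9.4333 [ 0.48022628 -0.13811459  0.26962964] [-3.14159011  0.24811889 -3.06731172] 0.04496085438175702
[([473.5, 184.4], [461, 179, 26, 12, 198]), ([289.1, 304.8], [280, 297, 18, 14, 148])]
([319.7, 176.0], [315, 167, 10, 18, 151]) [ 0.54724668 -0.13313494  0.045     ] tool-frame offset mm [-10.   -0.  234.3]
([240.6, 254.7], [233, 250, 16, 11, 96]) [ 0.68498593 -0.24060602  0.045     ] tool-frame offset mm [-135.4 -117.4  266. ]
```

View pics/w3.png

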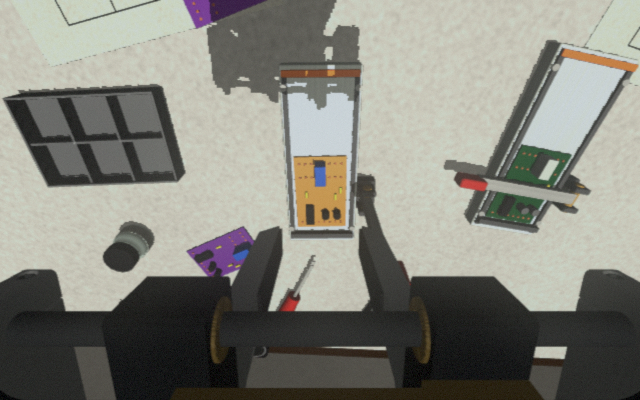

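The wrist picture shows the relay at (320,176), centred between the fingers, and the bar still upright at about (375,215). The body leans forward of the bar, so I descend along the tool axis.

Call:
carry_out(plan=[[[-0.3,0,20,0,0,0,34],[-0.3,0,20,0,0,0,34],[-0.3,0,20,0,0,0,34],[-0.3,0,20,0,0,0,34],[-0.3,0,20,0,0,0,34],[-0.3,0,20,0,0,0,34],[-0.3,0,20,0,0,0,34],[-0.3,0,20,0,0,0,34],[-0.3,0,20,0,0,0,34],[-0.3,0,20,0,0,0,34],[-0.3,0,15,0,0,0,34],[0,0,10,0,0,0,34],[0,0,8,0,0,0,34],[0,0,6,0,0,0,34],[0,0,3,0,0,0,34],[0,0,0,0,0,0,34],[0,0,0,0,0,0,34]]])

```text
time_s: 10.9
ee_pos: [0.5439, -0.1333, 0.0365]
eef_rot: [-3.141, 0.25, -3.066]
force: [0.5, -0.0, -0.2]
grip_width: 0.0342
grip_force: 0.0
```

Call:
carry_out(plan=[[[0,0,1.5,0,0,0,20],[0,0,0,0,0,0,10],[0,0,0,0,0,0,0],[0,0,0,0,0,0,0],[0,0,0,0,0,0,0],[0,0,0,0,0,0,0],[0,0,0,0,0,0,0],[0,0,0,0,0,0,0],[0,0,0,0,0,0,0]]], squeeze=10)

```text
time_s: 11.65
ee_pos: [0.5442, -0.1332, 0.0348]
eef_rot: [-3.141, 0.25, -3.066]
force: [-2.9, 1.0, 5.5]
grip_width: 0.014
grip_force: 10.0
```

Call:
carry_out(plan=[[[3.3,0,-0.84,0,0,0,0],[6.6,0,-1.69,0,0,0,0],[6.6,0,-1.69,0,0,0,0],[6.6,0,-1.69,0,0,0,0],[6.6,0,-1.69,0,0,0,0],[6.6,0,-1.69,0,0,0,0],[6.6,0,-1.69,0,0,0,0],[6.6,0,-1.69,0,0,0,0],[6.6,0,-1.69,0,0,0,0],[6.6,0,-1.69,0,0,0,0],[6.6,0,-1.69,0,0,0,0],[6.6,0,-1.69,0,0,0,0],[3.3,0,-0.84,0,0,0,0],[0,0,0,0,0,0,0],[0,0,0,0,0,0,0]]])

```text
time_s: 12.9
ee_pos: [0.4617, -0.1395, 0.0348]
eef_rot: [3.142, 0.249, -3.066]
force: [-6.1, -1.1, 12.8]
grip_width: 0.0137
grip_force: 10.0
```

Call:
carry_out(plan=[[[0,0,0,0,0,0,34],[0,0,0,0,0,0,34],[0,0,0,0,0,0,34],[0,0,0,0,0,0,34],[0,0,0,0,0,0,34],[0,0,-10,0,0,0,34],[0,0,-15,0,0,0,34],[0,0,-20,0,0,0,34],[0,0,-20,0,0,0,34],[0,0,-20,0,0,0,34],[0,0,-20,0,0,0,34],[0,0,-20,0,0,0,34],[0,0,-15,0,0,0,34],[0,0,0,0,0,0,34],[0,0,0,0,0,0,34]]])

```text
time_s: 14.15
ee_pos: [0.4281, -0.142, 0.1709]
eef_rot: [-3.141, 0.251, -3.066]
force: [-1.3, 0.1, -0.5]
grip_width: 0.0339
grip_force: 0.0
```

Run:
```python
from h import *
from station import telemetry, optics
o=telemetry.get_obs();print(o['time_s'],o['ee_pos'],o['force'])
c=optics.camera('wrist');s=optics.camera('scene')
F=np.array([.539,-.1335]);a=.077;W=np.array([[np.cos(a),np.sin(a)],[-np.sin(a),np.cos(a)]])
for n,k in(('wrist',c),('scene',s)):
  for b in blobs(k,'blue',amin=30):
    P=plane(k,b[0],.045);q=W@(P[:2]-F)
    if abs(q[0])<.13 and abs(q[1])<.05: print(n,b,P,'fixture mm',q*1000)
m=mask(c,'tan');n,l,st,ce=cv2.connectedComponentsWithStats(m);i=1+np.argmax(st[1:,4])
box=cv2.boxPoints(cv2.minAreaRect(np.argwhere(l==i)[:,::-1].astype(np.float32)))
print([(W@(plane(c,p,.027)[:2]-F)*1000).round(1) for p in box])
im=cv2.resize(s['pixels'][120:270,220:460],None,fx=1.7,fy=1.7);w=cv2.resize(c['pixels'],None,fx=.6,fy=.6)
im=im[:240];cv2.imwrite('pics/f4.png',np.hstack([w[:im.shape[0]],im])[:,:,::-1])
```

```text
14.15 [ 0.42808466 -0.14200593  0.17086884] [-1.25948695  0.13677958 -0.53170244]
wrist ([320.2, 191.4], [314, 180, 13, 24, 290]) [ 0.46474558 -0.13892167  0.045     ] fixture mm [-74.45146208   0.30633902]
scene ([308.3, 185.8], [306, 182, 6, 8, 32]) [ 0.46505993 -0.13881102  0.045     ] fixture mm [-74.12952552   0.3924792 ]
[array([-94.7, -33.8]), array([-94.6,  34.1]), array([14.3, 39.5]), array([ 14.2, -39.6])]
```

View pics/f4.png

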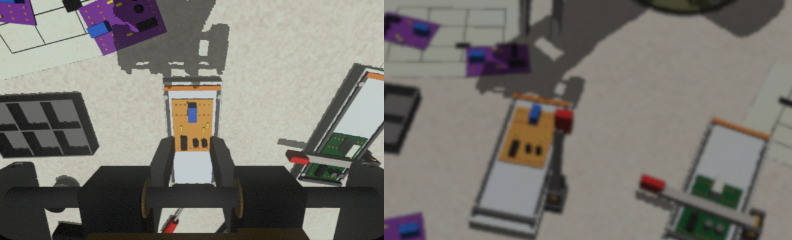

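The picture shows the tan board near the orange lip, flat and straight, with its relay at about (193,115) on the left and (535,113) on the right. The bar stands upright with its red grip at (564,120) on the right, and the green board has not moved. The relay measures x −74 mm, y 0, and the robot is clear of everything, so I hand in.

```bash
python3 -c "
from station import ctrl
print(ctrl.hand_in())"
```

```text
the job is handed in; nothing more can be done
None
```

The job is handed in: the tan fixture's bar stands upright and the tan board lies flat and straight near the orange lip, relay measured at x −74 mm and y 0 in the fixture's frame; the arm is clear, the green board was left alone, and no verdict came back.

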